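Turn the shaker up four clicks and start it

TASK

With the fingertip, push the pointer dial on the front deck of the shaker clockwise by exactly four clicks from where it stands, never running on to the fifth, then press the round start button beside it all the way down and let go. Only push and press: do not pinch the dial, do not press the button before the dial is set, and leave the dish on the shaker and the things around it where they are.

Things in the scene. Friction and masses are not known exactly. Their poses are not given: they have to be found in the camera images.
- shaker: Low white benchtop shaker, 250 mm (x) by 224 mm (y), too heavy to shift. Origin: centre of its underside on the worktop; x to its rear, y to its left. Front part (x -125 to -5 mm): flat control deck 50 mm high; behind it a platform with a rim 72 mm high. On the deck the dial's axis is at x -68, y +45 mm, the start button at x -75, y -62 mm.
- dial_center (a point): Fixed point on the dial's vertical axis, 60 mm above the worktop, at the upper face of the dial's round skirt (68 mm diameter, 8 mm thick, 2 mm clear of the deck). A hub 24 mm in diameter rises 22 mm above the skirt. Eleven dark ticks on the deck round the skirt mark the stops.
- dial_nose (a point): Point on the dial's nose, 33 mm from the axis, 12 mm above the skirt's upper face; turns with the dial. The nose is a black block on the skirt, running out from the hub to 36 mm from the axis: 12 mm wide, upright flat sides, top 24 mm above the skirt (84 mm above the worktop), thin white line on top. Site x points outward along the nose, z up.
- dial (a joint): Dial turn, rad, growing clockwise seen from above. Stops every 0.4189 (24 degrees), 0 to 4.189; at 0 the nose points 120 degrees anticlockwise of the shaker's x, at 2.094 along it. Starts at one of the lowest four stops. Leaving a stop takes about 0.13 N m (4 to 5 N on the nose); just past half-way it snaps into the next stop by itself and stays there when let go.
- start_top (a point): Centre of the top of the round grey start button (26 mm diameter), 72 mm above the worktop; the button stands in a black collar 42 mm in diameter whose top is 62 mm above the worktop, 10 mm below the button's top. Moves with the button.
- start (a joint): How far the start button is pressed, m: 0 up, 0.006 fully down. Spring return, 1.5 N to begin and 5 N fully down.
- dish: Shallow round dish, 90 mm diameter, 12 mm high, lying loose on the shaker's platform (to stay). Origin: centre of its underside.
- marker: Black marker pen, 128 mm long and 16 mm thick, lying on the worktop to the left of the shaker (to stay). Origin: centre of its underside; its length is along its y.
- tape: Roll of label tape lying flat on the worktop to the right of the shaker, 77 mm diameter, 19 mm high (to stay). Origin: centre of its underside.
- glass_bottle: Round bottle, 80 mm diameter, 150 mm high, standing on the right of the worktop (to stay). Origin: centre of its underside.

How it is judged (in metres and radians):
On the way, in this order (a step that is already met when the one before it is completed fails the run):
1. the dial stands four clicks further clockwise and at rest, the button still up (distance of dial_nose from where it was at the start of the episode between 0.0457 and 0.0522 m and value of joint start below 0.001 m and velocity of joint dial below 0.1 rad/s), for 0.2 s.
2. the start button is pressed down (value of joint start above 0.0048 m and distance of dial_nose from where it was at the start of the episode between 0.0457 and 0.0522 m), for 0.05 s.
At the end, for the whole second after the job is handed in: The dial rests four clicks clockwise of where it stood (within a third of a click), the start button has been pressed at least 4.8 mm afterwards and is up again, and the dish, marker, tape and bottle are within 15 mm of where they were (distance of dial_nose from where it was at the start of the episode between 0.0457 and 0.0522 m and value of joint start below 0.001 m and distance of each of dish, marker, tape, glass_bottle from where it was at the start of the episode below 0.015 m); the robot touches nothing.
It fails at once if the dial runs on towards the fifth click (more than 4.6 clicks from the start) (distance of dial_nose from where it was at the start of the episode above 0.0542 m).
It fails at once if the start button is pressed (more than 2 mm) while the dial is not four clicks on (value of joint start above 0.002 m and not (distance of dial_nose from where it was at the start of the episode between 0.0457 and 0.0522 m)).
It fails at once if the dial is pinched between the fingers, by its nose, its hub or its rim (((y of the grasp point in the frame of dial_nose between -0.0025 and 0.0025 m and x of the grasp point in the frame of dial_nose between -0.03 and 0.015 m) or horizontal distance between the grasp point and dial_center below 0.006 m) and z of the grasp point in the frame of dial_nose below 0.018 m and contact force between the fingers and shaker above 1 N).
It fails at once if the dish, marker, tape or bottle is lifted, shoved away or knocked over (distance of any of dish, marker, tape, glass_bottle from where it was at the start of the episode above 0.03 m or angle between any of dish, glass_bottle's own z axis and vertical above 0.3 rad).
It also fails if it takes over 43 s, if anything falls off the work surface, if the arm or the gripper's body presses on something with over 40 N, if the wrist force passes 120 N, or if a joint passes its speed limit or range.

ROBOT

A 6-joint arm with a two-finger parallel gripper is mounted at the origin on a cart in front of the work surface, level with it; the furniture and walls round the work are solid. World frame = base frame: x ahead of the robot, y to its left, z up, the work surface at z = 0. Lengths are in mm, angles in rad, forces in N, time in s.
With the tool pointing down it reaches from about 250 to 850 mm from the base axis. Payload 12.5 kg.
Tool frame: the origin (TCP) lies midway between the tips of the shut fingers; the grasp point (between the pads) lies 19 mm behind it; z points along the fingers, y is the direction in which the jaws open and shut (so a half turn about z gives the same grasp; the last joint's range is limited). The gripper opens to 93 mm and grips with 3 to 60 N. Pads are 15 mm wide; open, the fingers measure 128 mm over their backs; the gripper's body (75 mm by 188 mm) begins 65 mm behind the grasp point.
Start: joints at [-1.41, 0.351, 1.652, -0, 1.139, -0.085], TCP at [133.853, -533.449, 218.633] pointing down, gripper open.
Joint ranges: [-2.75, 2.75], [-0.79, 2.1], [0.01, 2.65], [-1.57, 4.71], [0.07, 3.14], [-2.87, 2.87]. Speed limits (rad/s): [2.22, 2.22, 2.79, 3.14, 3.14, 3.14].

INTERFACE

Orientations are given as a unit quaternion [x, y, z, w].
In Python, from station import read_state, get_image, camera_params, hand_in gives the robot as it stands.
- The arm moves only by the shell command python3 -m handwheel 'ROWS' [FORCE]. ROWS is JSON, a list of rows, each an object of numbers: "x", "y", "z": the shift along the tool's x, y, z in cm; "yaw": the turn about the tool's z in rad; "claw": the opening, from 0 (shut) to 1 (fully open). In form: [{"x": .., "y": .., "z": .., "yaw": .., "claw": ..}, ...]. A call has 1 to 12 rows; each row is the pose to reach, as a shift and turn from the pose commanded when the call began, along the tool's axes at that moment; what a row does not reach only later rows make up. A row lasts 1/12 s, in which the tool goes at most 41.7 mm and 7.16 degrees, less where a joint would pass 70% of its speed; a pose out of reach is approached as far as the arm can. A call with a gripper value outside its range is refused whole. The fingers move at their own pace and stop on an object; FORCE is the grip in N (left out, the last holds). Time passes only in rows, so rows that repeat a pose let the fingers close. It gives the time, the measured TCP pose, the force and the opening at its end, in the units of the state.
- read_state(): the state, without advancing time (a new reading comes with each control period).
- get_image(name): name is "side" or "top" or "wrist"; returns (picture, depth): 400x640x3 uint8, blue, green, red; 400x640 float32, mm along the optical axis (not along the pixel's ray), 0 where there is no reading.
- camera_params(name): a dict with "fx", "fy", "cx", "cy" (pixels), "eye" and "rotation" of the camera in the world; the wrist camera has in their place "mount" (4x4, takes a point from camera to tool coordinates, whose origin is the TCP and whose axes are the flange's). Camera axes: x right, y down, z forward; pixel columns grow to the right and rows downward; lengths in mm; the calibration is good to about 2 mm. A picture is of the moment at which its call begins: read the wrist's pose just before it. camera_params takes no time and is no camera call.
- hand_in(): hands the job in, once; it reports no verdict.
The state is a dict: "t": time; "q": joint angles; "dq": joint speeds; "joint_efforts": joint torques, N m; "eef_pos": TCP position; "tcp_rot": TCP orientation; "contact_force": force on the tool from outside, world axes, zero at the start; "torque": the same for the moment, N m; "width": finger opening in mm.
Only numpy, scipy, OpenCV 4.12 (cv2) and the standard library are available. Lean on these libraries where they do the work, as an engineer would, in place of code of your own. Each camera call takes 0.05 s, during which the arm holds its last target.

## Working session

There is one attempt and no reset: what is moved stays moved. The work goes in short steps, Python scripts to look and compute and a shell command to move; the robot and the scene stay as the last step left them, time stands still between calls to the robot, and variables do not carry over. Pictures are saved under pics/ and viewed, and the job is handed in when it is done.

```bash
ls; mkdir -p pics; python3 - <<'E'
from station import *
import cv2
s=read_state();print(s)
for n in("top","side"):
    im,d=get_image(n);cv2.imwrite(f"pics/{n}0.png",im)
    import numpy as np; np.save(f"pics/{n}0d.npy",d); print(n,camera_params(n))
print(camera_params("wrist"))
E
```

```text
pics
{'t': 0.0, 'q': array([-1.40960597e+00,  3.51223677e-01,  1.65242441e+00, -3.96977750e-06,
        1.13911977e+00, -8.46127221e-02]), 'dq': array([ 0.00057267, -0.00088264, -0.00029827,  0.0002168 ,  0.00031293,
        0.00068289]), 'joint_efforts': array([-5.94123376e-04, -4.97326005e+01, -2.85251820e+01,  7.00019393e-02,
        2.57069146e-02, -9.11440156e-05]), 'eef_pos': array([ 133.79500649, -533.11661548,  218.10819428]), 'tcp_rot': array([ 9.92456834e-01,  1.22593175e-01, -2.42941258e-05, -5.87103414e-04]), 'contact_force': array([ 0.20224499, -0.36366868,  0.23873476]), 'torque': array([ 0.02838375, -0.06195227,  0.05426216]), 'width': 92.81102516837667}
top {'fx': 486.3382996025511, 'fy': 486.3382996025511, 'cx': 320.1337844685955, 'cy': 196.7748985669295, 'eye': array([ 324.92263312,  -92.65942374, 1611.57402683]), 'rotation': array([ 0.70646552, -0.7049255 ,  0.04682648, -0.04235323])}
side {'fx': 436.41877709344294, 'fy': 436.41877709344294, 'cx': 313.8718547180889, 'cy': 195.97007221758795, 'eye': array([ 23.00456217, 915.87598562, 578.03907425]), 'rotation': array([-0.18912834,  0.81549692, -0.53154668,  0.12904793])}
{'fx': 317.74578062745394, 'fy': 317.74578062745394, 'cx': 320.3148681838427, 'cy': 196.4060686481043, 'mount': array([[-1.04992908e-03, -9.65141729e-01, -2.61725697e-01,
         7.12720581e+01],
       [ 9.99999368e-01, -1.11864971e-03,  1.13581115e-04,
        -9.49932152e-01],
       [-4.02401250e-04, -2.61725412e-01,  9.65142293e-01,
        -1.66192275e+02],
       [ 0.00000000e+00,  0.00000000e+00,  0.00000000e+00,
         1.00000000e+00]])}
```

View pics/top0.png

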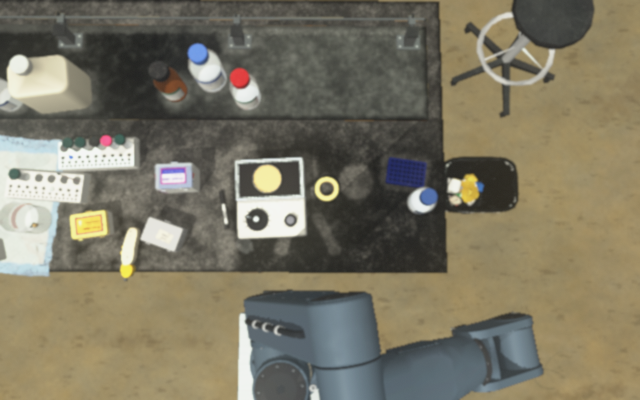

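View pics/side0.png

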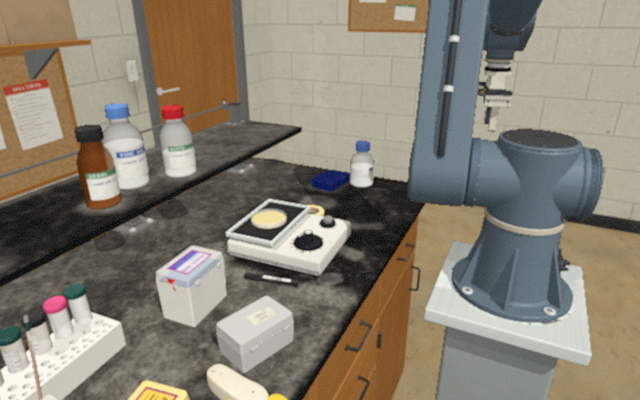

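Top view: the shaker is at about (270,198), with the dial at (257,218) and the button at (291,220). I'll zoom in and compute positions.

```bash
cat > h.py <<'E'
import numpy as np,cv2
from scipy.spatial.transform import Rotation as R
from station import *
def campose(n,s=None):
    c=camera_params(n)
    if n=="wrist":
        s=s or read_state();T=np.eye(4);T[:3,:3]=R.from_quat(s["tcp_rot"]).as_matrix();T[:3,3]=s["eef_pos"]
        M=T@c["mount"];return c,M[:3,:3],M[:3,3]
    return c,R.from_quat(c["rotation"]).as_matrix(),np.array(c["eye"])
def px2w(cp,u,v,z):
    c,Rm,e=cp;d=Rm@np.array([(u-c["cx"])/c["fx"],(v-c["cy"])/c["fy"],1.]);return e+d*(z-e[2])/d[2]
def w2px(cp,p):
    c,Rm,e=cp;q=Rm.T@(np.array(p,float)-e);return c["fx"]*q[0]/q[2]+c["cx"],c["fy"]*q[1]/q[2]+c["cy"]
E
python3 - <<'E'
from h import *
im=cv2.imread("pics/top0.png")
cv2.imwrite("pics/topz.png",cv2.resize(im[145:250,220:345],None,fx=6,fy=5.5*6/5.5,interpolation=cv2.INTER_CUBIC)[:600])
cp=campose("top")
hsv=cv2.cvtColor(im,cv2.COLOR_BGR2HSV)
m=((hsv[...,1]<50)&(hsv[...,2]>150)).astype(np.uint8);k=np.zeros_like(m);k[150:245,230:310]=1
m*=k;cnt=max(cv2.findContours(m,0,2)[0],key=cv2.contourArea)
r=cv2.minAreaRect(cnt);b=cv2.boxPoints(r);print(r)
for p in b:print(p,px2w(cp,*p,50).round(1),px2w(cp,*p,72).round(1))
E
```

```text
((269.8626403808594, 197.56549072265625), (79.69627380371094, 68.98483276367188), 87.70938873291016)
[233.80513 159.12779] [646.2 179.7  50. ] [641.7 175.9  72. ]
[302.73483 156.37059] [656.1 -45.2  50. ] [651.4 -45.9  72. ]
[305.92017 236.00319] [396.3 -57.1  50. ] [395.3 -57.6  72. ]
[236.99045 238.76039] [387.  163.3  50. ] [386.2 159.7  72. ]
```

View pics/topz.png

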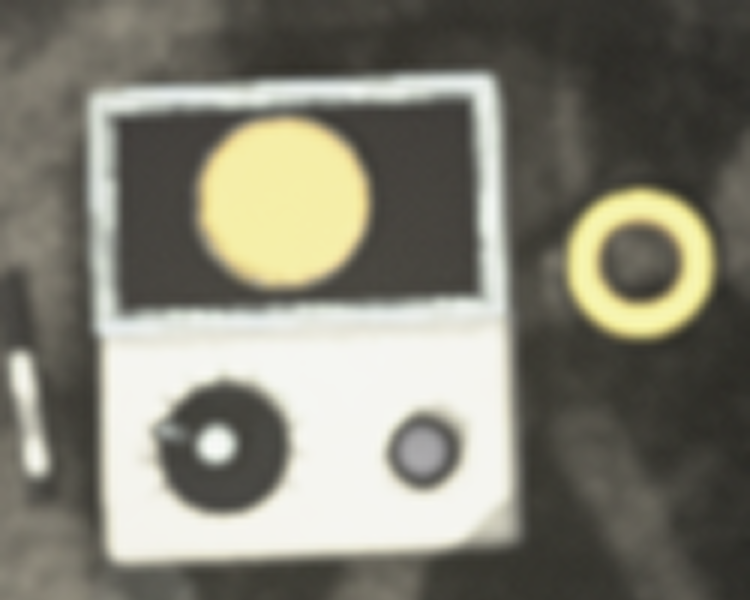

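```bash
python3 -m handwheel '[{"x":22.5,"y":-24.6,"z":0,"yaw":-0.5,"claw":0},{"x":22.5,"y":-24.6,"z":0,"yaw":-0.5,"claw":0},{"x":22.5,"y":-24.6,"z":0,"yaw":-0.5,"claw":0},{"x":22.5,"y":-24.6,"z":0,"yaw":-0.5,"claw":0},{"x":22.5,"y":-24.6,"z":0,"yaw":-0.5,"claw":0},{"x":22.5,"y":-24.6,"z":0,"yaw":-0.5,"claw":0},{"x":22.5,"y":-24.6,"z":0,"yaw":-0.5,"claw":0},{"x":22.5,"y":-24.6,"z":0,"yaw":-0.5,"claw":0},{"x":22.5,"y":-24.6,"z":0,"yaw":-0.5,"claw":0},{"x":22.5,"y":-24.6,"z":0,"yaw":-0.5,"claw":0},{"x":22.5,"y":-24.6,"z":0,"yaw":-0.5,"claw":0},{"x":22.5,"y":-24.6,"z":0,"yaw":-0.5,"claw":0}]'
python3 - <<'E'
from h import *
s=read_state();print(s["t"],s["eef_pos"],s["width"]);M=R.from_quat(s["tcp_rot"]).as_matrix();print(np.degrees(np.arctan2(M[1,0],M[0,0])))
print("shift to (450,55,218):",M.T@(np.array([450,55,218])-s["eef_pos"])/10)
E
```

```text
t: 1.1
eef_pos: [291.8, -241.0, 218.6]
tcp_rot: [0.932, 0.364, -0.0, -0.0]
contact_force: [-0.1, -0.9, 0.5]
width: 17.8
1.1 [ 291.83186388 -241.0011169   218.57170291] 17.797909881958034
42.65461983095057
shift to (450,55,218): [ 31.68887576 -11.05232621   0.05207497]
```

```bash
python3 -m handwheel '[{"x":31.7,"y":-11.1,"z":0,"yaw":-0.55,"claw":0},{"x":31.7,"y":-11.1,"z":0,"yaw":-0.55,"claw":0},{"x":31.7,"y":-11.1,"z":0,"yaw":-0.55,"claw":0},{"x":31.7,"y":-11.1,"z":0,"yaw":-0.55,"claw":0},{"x":31.7,"y":-11.1,"z":0,"yaw":-0.55,"claw":0},{"x":31.7,"y":-11.1,"z":0,"yaw":-0.55,"claw":0},{"x":31.7,"y":-11.1,"z":0,"yaw":-0.55,"claw":0},{"x":31.7,"y":-11.1,"z":0,"yaw":-0.55,"claw":0},{"x":31.7,"y":-11.1,"z":0,"yaw":-0.55,"claw":0},{"x":31.7,"y":-11.1,"z":0,"yaw":-0.55,"claw":0},{"x":31.7,"y":-11.1,"z":0,"yaw":-0.55,"claw":0},{"x":31.7,"y":-11.1,"z":0,"yaw":-0.55,"claw":0}]'
python3 - <<'E'
from h import *
s=read_state();im,d=get_image("wrist");cv2.imwrite("pics/w1.png",im);np.save("pics/w1d.npy",d)
import pickle;pickle.dump(s,open("pics/w1.pkl","wb"));print(s["eef_pos"],s["width"])
im,d=get_image("side");cv2.imwrite("pics/s1.png",cv2.resize(im[100:300,180:430],None,fx=3,fy=3,interpolation=2))
E
```

```text
t: 2.1
eef_pos: [449.5, 54.9, 218.5]
tcp_rot: [0.798, 0.603, -0.0, -0.0]
contact_force: [-0.5, 0.5, 0.1]
width: 0.6
[449.47953205  54.88236012 218.4781517 ] 0.6457102033083176
```

View pics/w1.png

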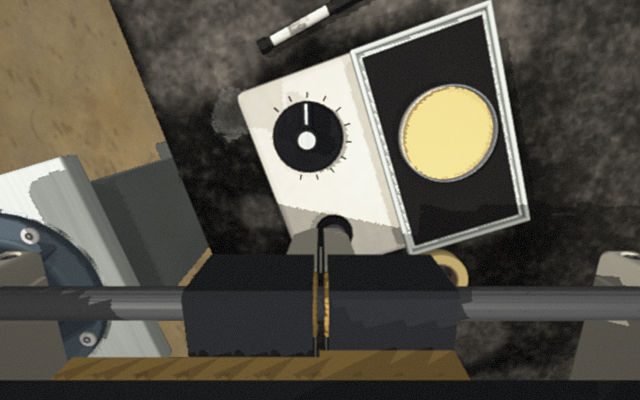

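View pics/s1.png

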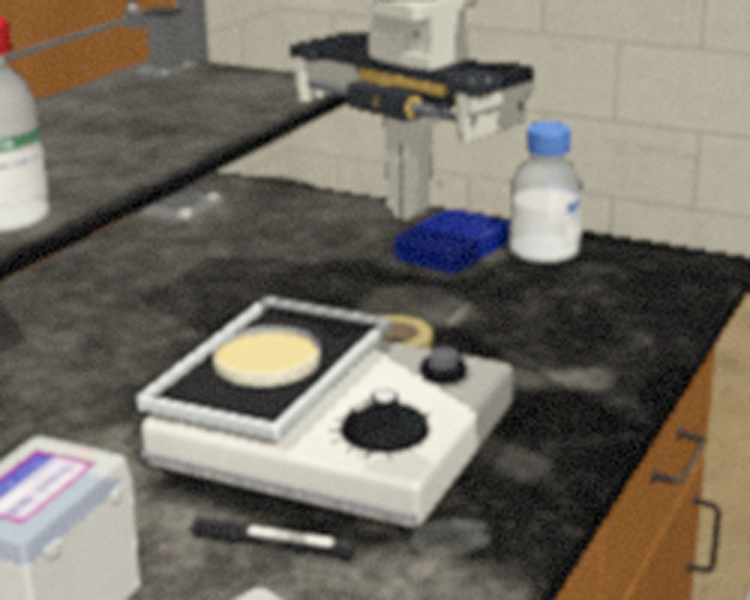

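Wrist view: the dial's hub cap is at (307,140), with the white nose line running up to (306,103). The button's collar is at about (333,222). Next I'll measure these.

```bash
python3 - <<'E'
from h import *
import pickle
s=pickle.load(open("pics/w1.pkl","rb"));cp=campose("wrist",s);im=cv2.imread("pics/w1.png")
cv2.imwrite("pics/w1z.png",cv2.resize(im[80:260,225:425],None,fx=4,fy=3.3,interpolation=2)[:600])
g=cv2.cvtColor(im,cv2.COLOR_BGR2GRAY)
roi=g[85:190,255:360]
m=(roi<70).astype(np.uint8);m=cv2.morphologyEx(m,cv2.MORPH_OPEN,np.ones((5,5)))
c=max(cv2.findContours(m,0,2)[0],key=cv2.contourArea);e=cv2.fitEllipse(cv2.convexHull(c));print("skirt",e)
u,v=e[0][0]+255,e[0][1]+85;print("skirt ctr z58",u,v,px2w(cp,u,v,58))
yy,xx=np.mgrid[85:190,255:360];w=(roi>160)&(np.hypot(xx-u,yy-v)<33)&1
n,l,st,ct=cv2.connectedComponentsWithStats(w.astype(np.uint8))
for i in range(1,n):
  if st[i,4]>15:
    P=np.argwhere(l==i)+[85,255];print(st[i],ct[i]+[255,85], px2w(cp,*(ct[i]+[255,85]),84), px2w(cp,*(ct[i]+[255,85]),82))
    if st[i,3]>1.5*st[i,2]:
        vx,vy,x0,y0=cv2.fitLine(P[:,::-1].astype(np.float32),2,0,.01,.01).ravel()
        a=px2w(cp,x0-10*vx,y0-10*vy,84);b=px2w(cp,x0+10*vx,y0+10*vy,84);print("line ang",np.degrees(np.arctan2(*(a-b)[[1,0]])),a,b)
# deck right edges: shaker corners
m=((g>150)).astype(np.uint8)
E
```

```text
skirt ((52.769866943359375, 51.41282653808594), (69.0920181274414, 70.23799896240234), 153.14353942871094)
skirt ctr z58 307.7698669433594 136.41282653808594 [448.58240177 103.96102281  58.        ]
[49 19  4 21 58] [305.68965517 113.94827586] [454.08723434 125.60734495  84.        ] [453.99332993 125.61095054  82.        ]
line ang 77.038496574037 [456.05908429 134.17462475  84.        ] [452.08372321 116.90250633  84.        ]
[ 43  47  17  17 238] [306.34453782 140.14705882] [447.88150518 102.70621445  84.        ] [447.746318   102.55747335  82.        ]
```

View pics/w1z.png

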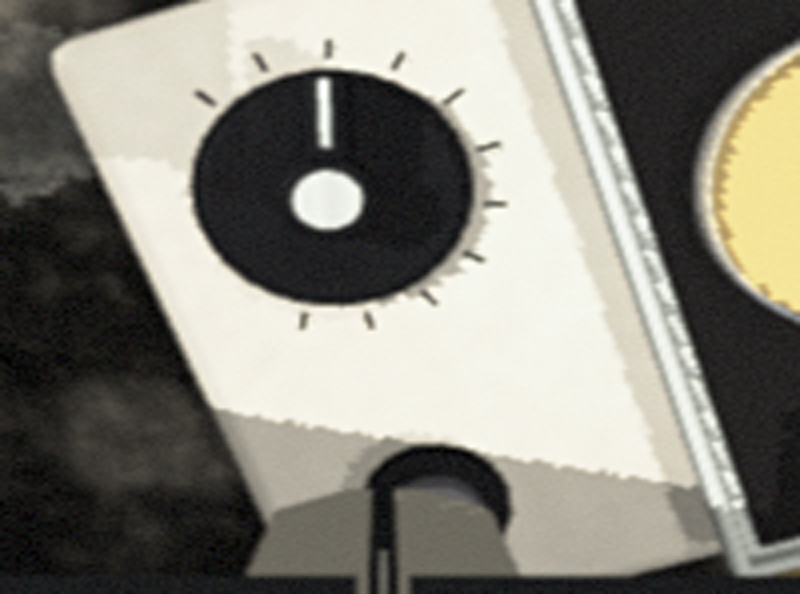

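```bash
python3 - <<'E'
from h import *
import pickle
cp=campose("top");im=cv2.imread("pics/top0.png");g=cv2.cvtColor(im,cv2.COLOR_BGR2GRAY)
# hub white cap in top view
r=g[212:228,250:262];l=cv2.connectedComponentsWithStats((r>150).astype(np.uint8))
for i in range(1,l[0]):
  u,v=l[3][i]+[250,212];print(l[2][i],u,v,px2w(cp,u,v,82).round(1))
# button collar / button
r=g[208:232,278:304];m=(r<110).astype(np.uint8)
l=cv2.connectedComponentsWithStats(m)
for i in range(1,l[0]):
  if l[2][i][4]>20:
    print(l[2][i]);P=np.argwhere(l[1]==i)[:,::-1].astype(np.float32);c,rad=cv2.minEnclosingCircle(P);print("collar",c[0]+278,c[1]+208,rad,px2w(cp,c[0]+278,c[1]+208,60).round(1))
# predicted button from dial and yaw
for C,yaw in (((448,103.2),2.4),((448,103.2),4)):
  a=np.radians(yaw);print(np.array(C)+[np.cos(a)*-7+np.sin(a)*107,np.sin(a)*-7-np.cos(a)*107])
s=pickle.load(open("pics/w1.pkl","rb"));M=R.from_quat(s["tcp_rot"]).as_matrix();t=read_state()
print(t["eef_pos"],"to start",M.T@(np.array([424.1,137.4,64])-t["eef_pos"])/10)
# rim near-edge angle in wrist
E
```

```text
[ 3  4  6  6 30] 255.63333333333333 218.63333333333333 [449.1 100.9  82. ]
[ 8  7 10 11 30]
collar 290.6666669845581 220.0 5.270563125610352 [446.7  -8.3  60. ]
[445.48683514  -3.9992724 ]
[448.48099434  -4.02764869]
[449.53486182  55.10416948 218.68448679] to start [ 7.22446267 -4.69186039 15.46809132]
```

```bash
python3 -m handwheel '[{"x":3.6,"y":-2.4,"z":3,"yaw":0,"claw":0},{"x":7.2,"y":-4.7,"z":6,"yaw":0,"claw":0},{"x":7.2,"y":-4.7,"z":9,"yaw":0,"claw":0},{"x":7.2,"y":-4.7,"z":11.5,"yaw":0,"claw":0},{"x":7.2,"y":-4.7,"z":11.5,"yaw":0,"claw":0},{"x":7.2,"y":-4.7,"z":11.5,"yaw":0,"claw":0}]'
python3 - <<'E'
from h import *
s=read_state();im,d=get_image("wrist");cv2.imwrite("pics/w2.png",im)
E
```

```text
t: 2.7
eef_pos: [423.7, 137.8, 103.6]
tcp_rot: [0.798, 0.603, -0.001, -0.0]
contact_force: [-0.1, -0.6, 0.4]
width: 0.4
```

View pics/w2.png

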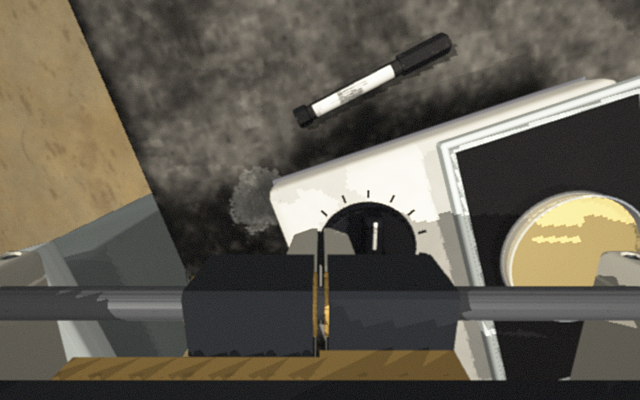

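Wrist view: the fingers (u 290–352) stand on the counter-clockwise side of the nose line (u≈375), as I planned. I'll descend and then feel for contact.

```bash
python3 -m handwheel '[{"x":0,"y":0,"z":2,"yaw":0,"claw":0},{"x":0,"y":0,"z":3.9,"yaw":0,"claw":0},{"x":0,"y":0,"z":3.9,"yaw":0,"claw":0},{"x":0,"y":0,"z":3.9,"yaw":0,"claw":0}]'
python3 -m handwheel '[{"x":0,"y":0.3,"z":0,"yaw":0,"claw":0},{"x":0,"y":0.6,"z":0,"yaw":0,"claw":0},{"x":0,"y":0.6,"z":0,"yaw":0,"claw":0},{"x":0,"y":0.6,"z":0,"yaw":0,"claw":0}]'
python3 -m handwheel '[{"x":0,"y":0.1,"z":0,"yaw":0,"claw":0},{"x":0,"y":0.1,"z":0,"yaw":0,"claw":0},{"x":0,"y":0.1,"z":0,"yaw":0,"claw":0}]'
python3 -m handwheel '[{"x":0,"y":0.1,"z":0,"yaw":0,"claw":0},{"x":0,"y":0.1,"z":0,"yaw":0,"claw":0},{"x":0,"y":0.1,"z":0,"yaw":0,"claw":0}]'
```

```text
t: 3.08
eef_pos: [424.9, 138.1, 66.0]
tcp_rot: [0.798, 0.603, 0.0, 0.0]
contact_force: [-0.5, -0.5, 0.1]
width: 0.3
t: 3.42
eef_pos: [430.5, 136.9, 65.4]
tcp_rot: [0.797, 0.603, 0.001, 0.0]
contact_force: [-0.5, 0.1, 0.1]
width: 0.7
t: 3.67
eef_pos: [430.8, 136.7, 64.7]
tcp_rot: [0.797, 0.604, 0.0, -0.0]
contact_force: [-0.3, -0.3, -1.0]
width: 0.4
t: 3.92
eef_pos: [431.8, 136.4, 64.6]
tcp_rot: [0.797, 0.604, -0.0, -0.0]
contact_force: [0.0, 0.8, 0.1]
width: 0.4
```

```bash
for i in 1; do python3 -m handwheel '[{"x":0,"y":0.1,"z":0,"yaw":0,"claw":0},{"x":0,"y":0.1,"z":0,"yaw":0,"claw":0},{"x":0,"y":0.1,"z":0,"yaw":0,"claw":0}]'
python3 -m handwheel '[{"x":0,"y":0.1,"z":0,"yaw":0,"claw":0},{"x":0,"y":0.1,"z":0,"yaw":0,"claw":0},{"x":0,"y":0.1,"z":0,"yaw":0,"claw":0}]'
python3 -m handwheel '[{"x":0,"y":0.1,"z":0,"yaw":0,"claw":0},{"x":0,"y":0.1,"z":0,"yaw":0,"claw":0},{"x":0,"y":0.1,"z":0,"yaw":0,"claw":0}]'; done
```

```text
t: 4.17
eef_pos: [432.8, 136.1, 64.6]
tcp_rot: [0.797, 0.603, 0.0, -0.0]
contact_force: [0.1, -0.2, -0.5]
width: 0.2
t: 4.42
eef_pos: [433.8, 135.9, 64.6]
tcp_rot: [0.797, 0.603, 0.0, -0.0]
contact_force: [-0.2, 0.3, -0.2]
width: 0.4
t: 4.67
eef_pos: [434.7, 135.6, 64.6]
tcp_rot: [0.797, 0.603, -0.0, -0.0]
contact_force: [-0.9, -0.2, -0.1]
width: 0.6
```

```bash
python3 -m handwheel '[{"x":0,"y":0.1,"z":0,"yaw":0,"claw":0},{"x":0,"y":0.1,"z":0,"yaw":0,"claw":0},{"x":0,"y":0.1,"z":0,"yaw":0,"claw":0}]'
python3 -m handwheel '[{"x":0,"y":0.1,"z":0,"yaw":0,"claw":0},{"x":0,"y":0.1,"z":0,"yaw":0,"claw":0},{"x":0,"y":0.1,"z":0,"yaw":0,"claw":0}]'
python3 - <<'E'
from h import *
print(read_state()["contact_force"])
im,d=get_image("wrist");cv2.imwrite("pics/w3.png",cv2.resize(im[150:260,240:440],None,fx=4,fy=4,interpolation=2))
E
```

```text
t: 4.92
eef_pos: [435.7, 135.3, 64.6]
tcp_rot: [0.797, 0.603, 0.0, -0.0]
contact_force: [0.5, 0.2, -0.3]
width: 0.5
t: 5.17
eef_pos: [436.4, 135.1, 64.6]
tcp_rot: [0.797, 0.604, -0.0, -0.0]
contact_force: [-0.9, 0.7, 0.2]
width: 0.2
[-0.93954098  0.65195629  0.2392823 ]
```

View pics/w3.png

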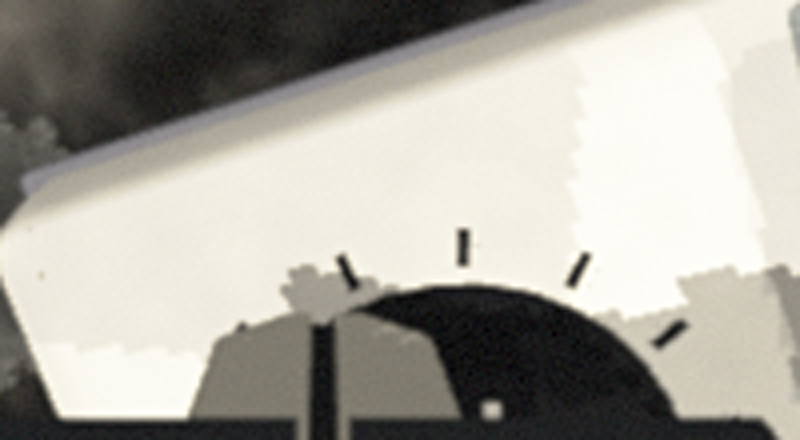

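Zoomed wrist view: the nose line's end is at about (363,252) full-image, and the right finger edge is at about (356,253). Contact looks close, so I'll keep creeping.

```bash
for k in a; do python3 -m handwheel '[{"x":0,"y":0.1,"z":0,"yaw":0,"claw":0},{"x":0,"y":0.1,"z":0,"yaw":0,"claw":0},{"x":0,"y":0.1,"z":0,"yaw":0,"claw":0}]'
python3 -m handwheel '[{"x":0,"y":0.1,"z":0,"yaw":0,"claw":0},{"x":0,"y":0.1,"z":0,"yaw":0,"claw":0},{"x":0,"y":0.1,"z":0,"yaw":0,"claw":0}]'
done
python3 - <<'E'
from h import *
s=read_state();im,d=get_image("wrist");cv2.imwrite("pics/w4.png",cv2.resize(im[150:260,240:440],None,fx=4,fy=4,interpolation=2))
C=np.array([448.3,102.5]);M=R.from_quat(s["tcp_rot"]).as_matrix();print(s["contact_force"],(M.T[:2,:2]@(s["eef_pos"][:2]-C)))
cp=campose("wrist",s)
w=np.argwhere(cv2.cvtColor(im,cv2.COLOR_BGR2GRAY)[240:254,355:380]>120);print(w[:,::-1].mean(0)+[355,240],len(w))
E
```

```text
t: 5.47
eef_pos: [436.9, 135.0, 64.6]
tcp_rot: [0.797, 0.603, -0.001, -0.001]
contact_force: [-3.7, 3.9, 2.6]
width: 0.7
t: 5.72
eef_pos: [438.1, 134.8, 64.6]
tcp_rot: [0.797, 0.603, -0.0, -0.0]
contact_force: [-3.9, 4.1, 1.7]
width: 0.1
[-3.85712084  4.12732915  1.70162101] [ 28.28690338 -18.62749302]
[363.5 252. ] 12
```

View pics/w4.png

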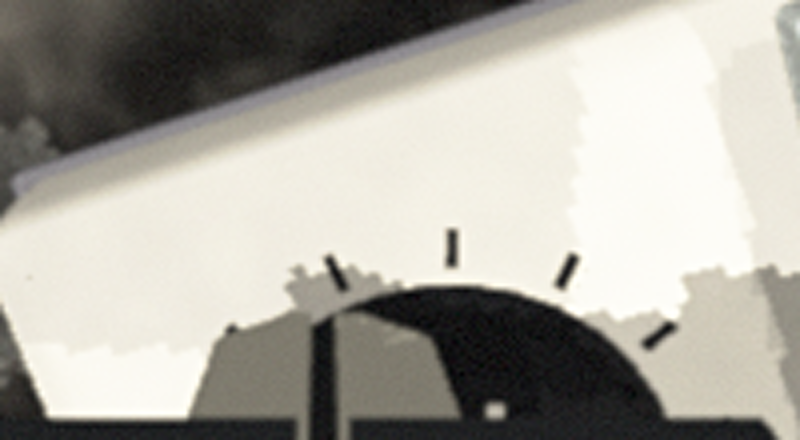

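First contact was at a TCP tangential offset of about −20 mm. The dial is now pushed about 3°. I'll rotate about the dial axis, 12° first, which should pass half of click 1.

```bash
python3 -m handwheel '[{"x":0.1,"y":0.15,"z":0,"yaw":0.052,"claw":0},{"x":0.18,"y":0.31,"z":0,"yaw":0.105,"claw":0},{"x":0.26,"y":0.47,"z":0,"yaw":0.157,"claw":0},{"x":0.325,"y":0.63,"z":0,"yaw":0.209,"claw":0},{"x":0.325,"y":0.63,"z":0,"yaw":0.209,"claw":0},{"x":0.325,"y":0.63,"z":0,"yaw":0.209,"claw":0}]'
python3 - <<'E'
from h import *
s=read_state();im,d=get_image("wrist");cv2.imwrite("pics/w5.png",cv2.resize(im[150:260,240:440],None,fx=4,fy=4,interpolation=2))
C=np.array([448.3,102.5]);M=R.from_quat(s["tcp_rot"]).as_matrix();print(s["contact_force"],(M.T[:2,:2]@(s["eef_pos"][:2]-C)),np.degrees(np.arctan2(M[1,0],M[0,0])))
E
```

```text
t: 6.27
eef_pos: [445.6, 135.9, 64.6]
tcp_rot: [0.856, 0.518, 0.0, 0.0]
contact_force: [0.1, -0.4, -0.5]
width: 0.4
[ 0.09467214 -0.36729821 -0.51424855] [ 28.33121087 -17.83631884] 62.35636962165483
```

View pics/w5.png

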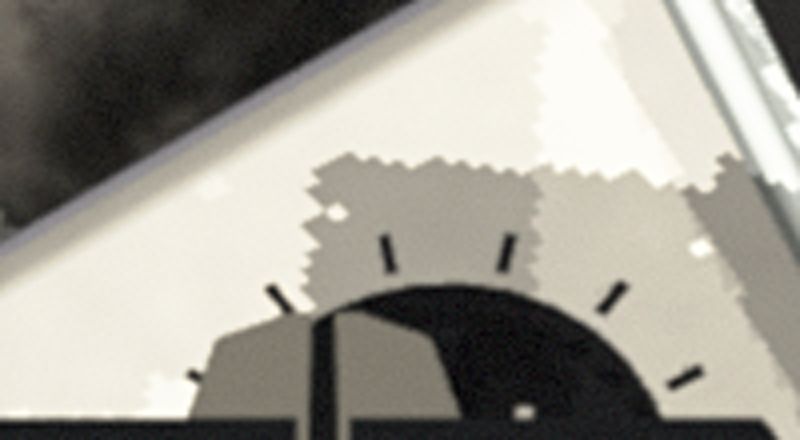

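It snapped to click 1: the line's end moved to (371,253) and the force is zero. Now 24° more.

```bash
python3 -m handwheel '[{"x":0.1,"y":0.15,"z":0,"yaw":0.052,"claw":0},{"x":0.18,"y":0.31,"z":0,"yaw":0.105,"claw":0},{"x":0.26,"y":0.47,"z":0,"yaw":0.157,"claw":0},{"x":0.325,"y":0.63,"z":0,"yaw":0.209,"claw":0},{"x":0.385,"y":0.8,"z":0,"yaw":0.262,"claw":0},{"x":0.436,"y":0.966,"z":0,"yaw":0.314,"claw":0},{"x":0.48,"y":1.14,"z":0,"yaw":0.367,"claw":0},{"x":0.512,"y":1.312,"z":0,"yaw":0.419,"claw":0},{"x":0.512,"y":1.312,"z":0,"yaw":0.419,"claw":0},{"x":0.512,"y":1.312,"z":0,"yaw":0.419,"claw":0},{"x":0.512,"y":1.312,"z":0,"yaw":0.419,"claw":0}]'
python3 - <<'E'
from h import *
s=read_state();im,d=get_image("wrist");cv2.imwrite("pics/w6.png",cv2.resize(im[150:260,240:440],None,fx=4,fy=4,interpolation=2))
C=np.array([448.3,102.5]);M=R.from_quat(s["tcp_rot"]).as_matrix();print(s["contact_force"],(M.T[:2,:2]@(s["eef_pos"][:2]-C)),np.degrees(np.arctan2(M[1,0],M[0,0])))
E
```

```text
t: 7.23
eef_pos: [459.3, 134.3, 64.6]
tcp_rot: [0.944, 0.329, -0.0, -0.0]
contact_force: [0.4, 0.2, 0.1]
width: 0.5
[0.35177106 0.1810631  0.14196305] [ 28.39379108 -18.11728797] 38.392682129371
```

View pics/w6.png

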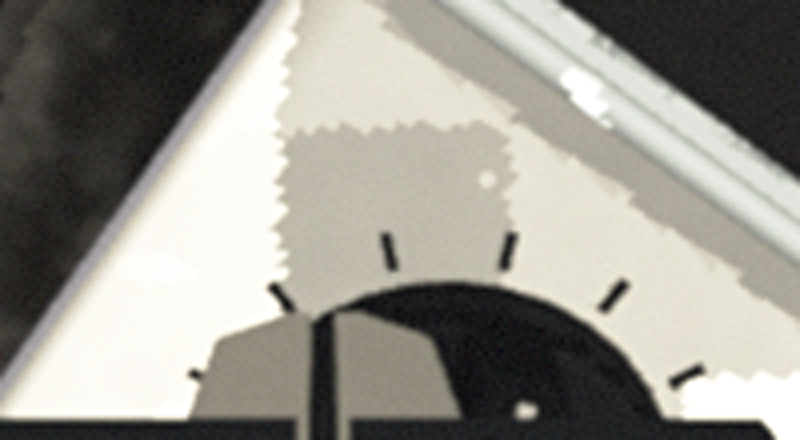

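The view is the same, one tick on, so the dial is at click 2. Repeating the move.

```bash
python3 -m handwheel '[{"x":0.1,"y":0.15,"z":0,"yaw":0.052,"claw":0},{"x":0.18,"y":0.31,"z":0,"yaw":0.105,"claw":0},{"x":0.26,"y":0.47,"z":0,"yaw":0.157,"claw":0},{"x":0.325,"y":0.63,"z":0,"yaw":0.209,"claw":0},{"x":0.385,"y":0.8,"z":0,"yaw":0.262,"claw":0},{"x":0.436,"y":0.966,"z":0,"yaw":0.314,"claw":0},{"x":0.48,"y":1.14,"z":0,"yaw":0.367,"claw":0},{"x":0.512,"y":1.312,"z":0,"yaw":0.419,"claw":0},{"x":0.512,"y":1.312,"z":0,"yaw":0.419,"claw":0},{"x":0.512,"y":1.312,"z":0,"yaw":0.419,"claw":0},{"x":0.512,"y":1.312,"z":0,"yaw":0.419,"claw":0}]'
python3 - <<'E'
from h import *
s=read_state();im,d=get_image("wrist");cv2.imwrite("pics/w7.png",cv2.resize(im[150:260,240:440],None,fx=4,fy=4,interpolation=2))
C=np.array([448.3,102.5]);M=R.from_quat(s["tcp_rot"]).as_matrix();print(s["contact_force"],(M.T[:2,:2]@(s["eef_pos"][:2]-C)),np.degrees(np.arctan2(M[1,0],M[0,0])),s["q"])
E
```

```text
t: 8.2
eef_pos: [471.5, 127.3, 64.6]
tcp_rot: [0.992, 0.125, -0.0, -0.0]
contact_force: [0.2, -0.5, -0.0]
width: 0.2
[ 0.1991456  -0.45798634 -0.01527871] [ 28.62000094 -18.2463598 ] 14.3827673025098 [1.68311937e-01 4.70876288e-01 1.93085692e+00 8.82721791e-06
 7.39931766e-01 1.48807510e+00]
```

View pics/w7.png

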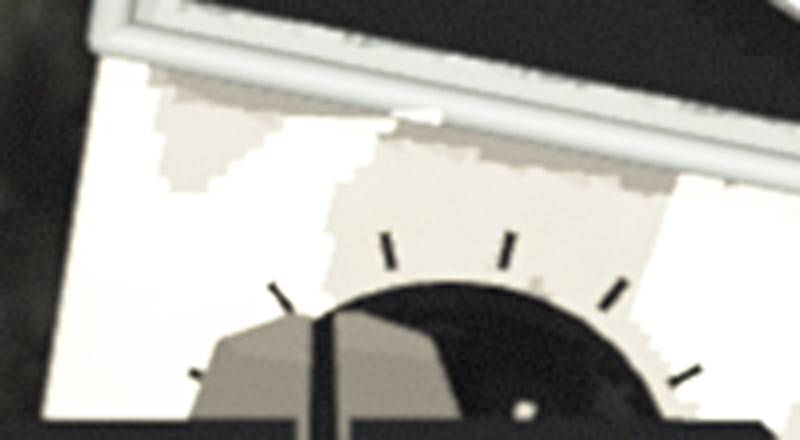

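Click 3. One more identical push.

```bash
python3 -m handwheel '[{"x":0.1,"y":0.15,"z":0,"yaw":0.052,"claw":0},{"x":0.18,"y":0.31,"z":0,"yaw":0.105,"claw":0},{"x":0.26,"y":0.47,"z":0,"yaw":0.157,"claw":0},{"x":0.325,"y":0.63,"z":0,"yaw":0.209,"claw":0},{"x":0.385,"y":0.8,"z":0,"yaw":0.262,"claw":0},{"x":0.436,"y":0.966,"z":0,"yaw":0.314,"claw":0},{"x":0.48,"y":1.14,"z":0,"yaw":0.367,"claw":0},{"x":0.512,"y":1.312,"z":0,"yaw":0.419,"claw":0},{"x":0.512,"y":1.312,"z":0,"yaw":0.419,"claw":0},{"x":0.512,"y":1.312,"z":0,"yaw":0.419,"claw":0},{"x":0.512,"y":1.312,"z":0,"yaw":0.419,"claw":0}]'
python3 - <<'E'
from h import *
s=read_state();im,d=get_image("wrist");cv2.imwrite("pics/w8.png",cv2.resize(im[150:260,240:440],None,fx=4,fy=4,interpolation=2))
C=np.array([448.3,102.5]);M=R.from_quat(s["tcp_rot"]).as_matrix();print(s["contact_force"],(M.T[:2,:2]@(s["eef_pos"][:2]-C)),np.degrees(np.arctan2(M[1,0],M[0,0])))
E
```

```text
t: 9.17
eef_pos: [479.7, 115.8, 64.6]
tcp_rot: [0.996, -0.084, -0.0, 0.0]
contact_force: [0.1, 0.2, 0.7]
width: -0.1
[0.07991955 0.2226531  0.669405  ] [ 28.7146763  -18.40717627] -9.622024616750481
```

View pics/w8.png

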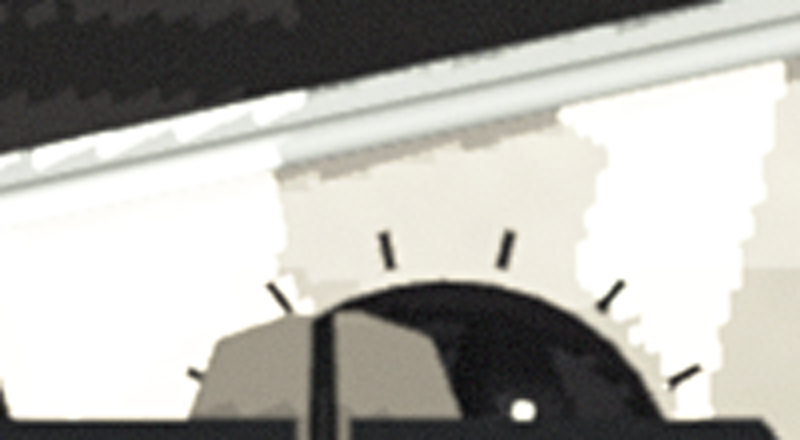

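Click 4: the line is at the same place relative to the tool and nothing is touching. I'll back off, rise, and move to look at both the dial and the button.

```bash
python3 -m handwheel '[{"x":0,"y":-0.4,"z":0,"yaw":0,"claw":0},{"x":0,"y":-0.6,"z":-1,"yaw":0,"claw":0},{"x":0,"y":-0.6,"z":-4,"yaw":0,"claw":0},{"x":0,"y":-0.6,"z":-7,"yaw":0,"claw":0},{"x":-2,"y":2,"z":-10,"yaw":0,"claw":0},{"x":-4.5,"y":5,"z":-12,"yaw":0,"claw":0},{"x":-6.7,"y":7.8,"z":-13.5,"yaw":0,"claw":0},{"x":-6.7,"y":7.8,"z":-13.5,"yaw":0,"claw":0},{"x":-6.7,"y":7.8,"z":-13.5,"yaw":0,"claw":0},{"x":-6.7,"y":7.8,"z":-13.5,"yaw":0,"claw":0}]'
python3 - <<'E'
from h import *
s=read_state();im,d=get_image("wrist");cv2.imwrite("pics/w9.png",im);np.save("pics/w9d.npy",d)
import pickle;pickle.dump(s,open("pics/w9.pkl","wb"))
E
```

```text
t: 10.05
eef_pos: [401.1, 50.5, 200.1]
tcp_rot: [0.996, -0.085, 0.001, -0.0]
contact_force: [-0.5, -0.5, -1.0]
width: 0.4
```

View pics/w9.png

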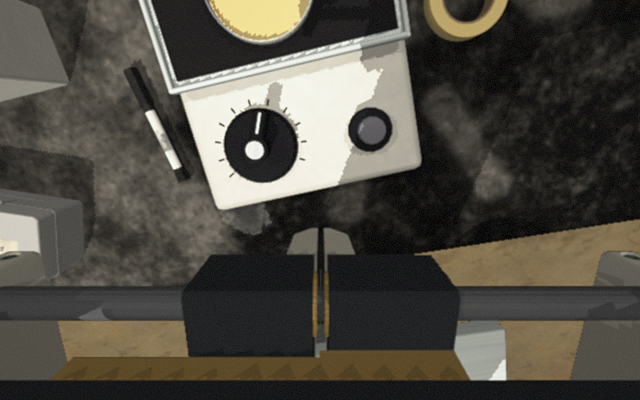

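The wrist view shows the dial's hub at (254,150), its line pointing up to (259,112), and the button at (371,129). I'll measure the nose angle and the button position.

```bash
python3 - <<'E'
from h import *
import pickle
s=pickle.load(open("pics/w9.pkl","rb"));cp=campose("wrist",s);im=cv2.imread("pics/w9.png");g=cv2.cvtColor(im,cv2.COLOR_BGR2GRAY)
c=cv2.resize(im[85:195,205:405],None,fx=4,fy=4,interpolation=2);cv2.imwrite("pics/w9z.png",c)
yy,xx=np.mgrid[0:400,0:640];w=((g>150)&(np.hypot(xx-261,yy-145)<34)).astype(np.uint8)
n,l,st,ct=cv2.connectedComponentsWithStats(w)
pts=[]
for i in range(1,n):
  if st[i,4]>15:
    p=px2w(cp,*ct[i],83);print(st[i],ct[i],p.round(1));pts.append((st[i,4],p))
hub=max(pts,key=lambda a:a[0])[1];ln=min(pts,key=lambda a:a[0])[1];d=ln-hub;print("nose ang",np.degrees(np.arctan2(d[1],d[0])))
k=((g<75)&(np.hypot(xx-371,yy-129)<30)).astype(np.uint8)
q=max(cv2.findContours(k,0,2)[0],key=cv2.contourArea);e=cv2.fitEllipse(cv2.convexHull(q));print("collar",e,px2w(cp,*e[0],59).round(1))
b=((g>80)&(np.hypot(xx-371,yy-129)<16)).astype(np.uint8)
q=max(cv2.findContours(b,0,2)[0],key=cv2.contourArea);e=cv2.fitEllipse(q);B=px2w(cp,*e[0],72);print("button",e,B.round(1))
M=R.from_quat(s["tcp_rot"]).as_matrix();print("shift cm",M.T@(B-s["eef_pos"])/10)
E
```

```text
[255 112   6  22  63] [257.63492063 122.66666667] [470.4  94.3  83. ]
[245 141  19  19 273] [254.06959707 149.72161172] [448.  102.6  83. ]
nose ang -20.38805864497429
collar ((369.9808654785156, 129.04147338867188), (42.61658477783203, 44.18234634399414), 29.30113410949707) [446.4  -4.7  59. ]
button ((371.6349792480469, 129.6705322265625), (25.296817779541016, 26.402820587158203), 62.7896614074707) [446.6  -4.2  72. ]
shift cm [ 5.39573305  4.63224661 12.81798601]
```

View pics/w9z.png

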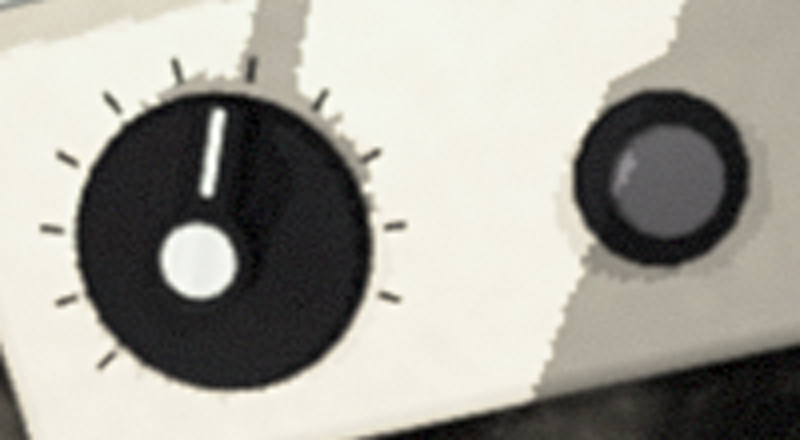

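The nose stands at −20.4°, which is 95.8° from the start (four clicks), on tick index 6. The button is at (446.5,−4.4). Going above it, then pressing.

```bash
python3 -m handwheel '[{"x":2.7,"y":2.3,"z":3,"yaw":0,"claw":0},{"x":5.4,"y":4.6,"z":6,"yaw":0,"claw":0},{"x":5.4,"y":4.6,"z":9,"yaw":0,"claw":0},{"x":5.4,"y":4.6,"z":11.5,"yaw":0,"claw":0},{"x":5.4,"y":4.6,"z":11.5,"yaw":0,"claw":0},{"x":5.4,"y":4.6,"z":11.5,"yaw":0,"claw":0},{"x":5.4,"y":4.6,"z":11.5,"yaw":0,"claw":0}]'
python3 - <<'E'
from h import *
im,d=get_image("wrist");cv2.imwrite("pics/w10.png",cv2.resize(im[150:260,240:440],None,fx=4,fy=4,interpolation=2))
im,d=get_image("side");cv2.imwrite("pics/s10.png",cv2.resize(im[150:300,220:400],None,fx=4,fy=4,interpolation=2))
E
```

```text
t: 10.68
eef_pos: [446.7, -3.7, 85.5]
tcp_rot: [0.996, -0.084, 0.0, -0.0]
contact_force: [0.1, 0.0, 1.2]
width: 0.5
```

View pics/w10.png

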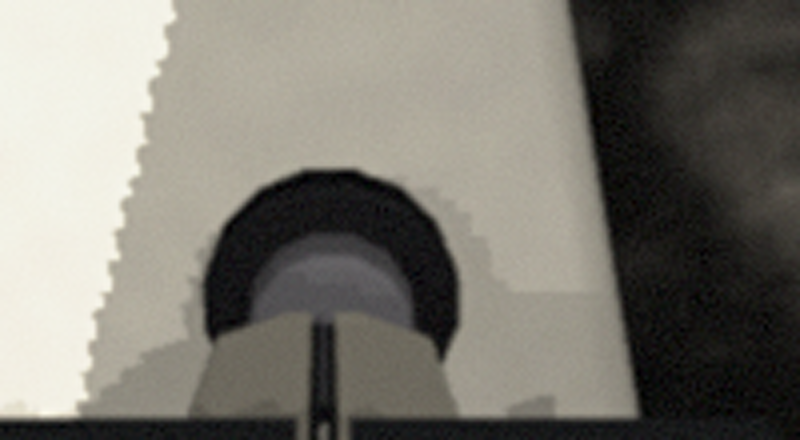

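View pics/s10.png

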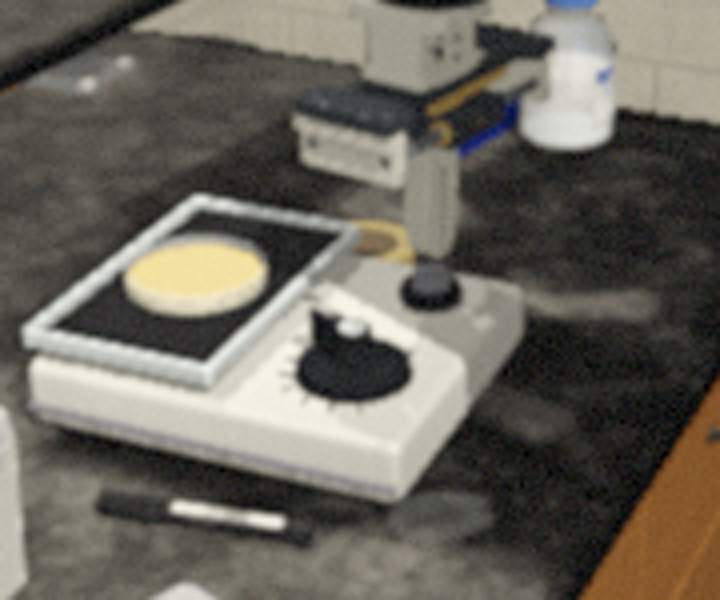

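The wrist view shows the fingertips centred over the button, and the side view shows them directly above it. Pressing.

```bash
python3 -m handwheel '[{"x":0,"y":0,"z":0.7,"yaw":0,"claw":0},{"x":0,"y":0,"z":1.2,"yaw":0,"claw":0},{"x":0,"y":0,"z":1.5,"yaw":0,"claw":0},{"x":0,"y":0,"z":1.75,"yaw":0,"claw":0},{"x":0,"y":0,"z":1.75,"yaw":0,"claw":0},{"x":0,"y":0,"z":1.75,"yaw":0,"claw":0}]'
python3 -m handwheel '[{"x":0,"y":0,"z":0.1,"yaw":0,"claw":0},{"x":0,"y":0,"z":0.1,"yaw":0,"claw":0},{"x":0,"y":0,"z":0.1,"yaw":0,"claw":0}]'
python3 -m handwheel '[{"x":0,"y":0,"z":0.1,"yaw":0,"claw":0},{"x":0,"y":0,"z":0.1,"yaw":0,"claw":0},{"x":0,"y":0,"z":0.1,"yaw":0,"claw":0}]'
```

```text
t: 11.28
eef_pos: [446.2, -4.1, 67.3]
tcp_rot: [0.996, -0.085, 0.0, -0.0]
contact_force: [0.5, 2.3, 4.7]
width: 0.2
t: 11.53
eef_pos: [446.2, -4.1, 66.3]
tcp_rot: [0.996, -0.085, 0.0, -0.0]
contact_force: [2.3, 3.4, 4.6]
width: 0.1
t: 11.78
eef_pos: [446.3, -4.2, 66.0]
tcp_rot: [0.996, -0.085, 0.0, -0.0]
contact_force: [-2.9, 3.5, 18.8]
width: 0.3
```

It bottomed out: 18.8 N at z 66.0. Now I'll release and clear.

```bash
python3 -m handwheel '[{"x":0,"y":0,"z":-0.7,"yaw":0,"claw":0},{"x":0,"y":0,"z":-2,"yaw":0,"claw":0},{"x":0,"y":0,"z":-5,"yaw":0,"claw":0},{"x":0,"y":0,"z":-8,"yaw":0,"claw":0},{"x":-2.5,"y":-2,"z":-11,"yaw":0,"claw":0},{"x":-5.4,"y":-4.6,"z":-13.4,"yaw":0,"claw":0},{"x":-5.4,"y":-4.6,"z":-13.4,"yaw":0,"claw":0},{"x":-5.4,"y":-4.6,"z":-13.4,"yaw":0,"claw":0},{"x":-5.4,"y":-4.6,"z":-13.4,"yaw":0,"claw":0},{"x":-5.4,"y":-4.6,"z":-13.4,"yaw":0,"claw":0}]'
python3 - <<'E'
from h import *
s=read_state();cp=campose("wrist",s);im,d=get_image("wrist");cv2.imwrite("pics/w11.png",im)
g=cv2.cvtColor(im,cv2.COLOR_BGR2GRAY);yy,xx=np.mgrid[0:400,0:640];w=((g>150)&(np.hypot(xx-261,yy-145)<34)).astype(np.uint8)
n,l,st,ct=cv2.connectedComponentsWithStats(w)
P=sorted([(st[i,4],px2w(cp,*ct[i],83)) for i in range(1,n) if st[i,4]>15],key=lambda a:a[0]);v=P[0][1]-P[-1][1];print(len(P),np.degrees(np.arctan2(v[1],v[0])))
b=((g>80)&(np.hypot(xx-371,yy-129)<16)).astype(np.uint8);q=max(cv2.findContours(b,0,2)[0],key=cv2.contourArea);print(cv2.fitEllipse(q))
t,_=get_image("top");a=cv2.imread("pics/top0.png");df=cv2.absdiff(a,t).max(2);cv2.imwrite("pics/t11.png",np.hstack([cv2.resize(t[140:250,200:340],None,fx=5,fy=5)]))
E
```

```text
t: 12.62
eef_pos: [400.6, 49.6, 198.2]
tcp_rot: [0.996, -0.085, -0.001, 0.0]
contact_force: [-0.4, -0.3, -0.5]
width: 0.3
2 -20.34708792345709
((370.79248046875, 128.95074462890625), (25.53265953063965, 26.282617568969727), 60.07456970214844)
```

View pics/w11.png

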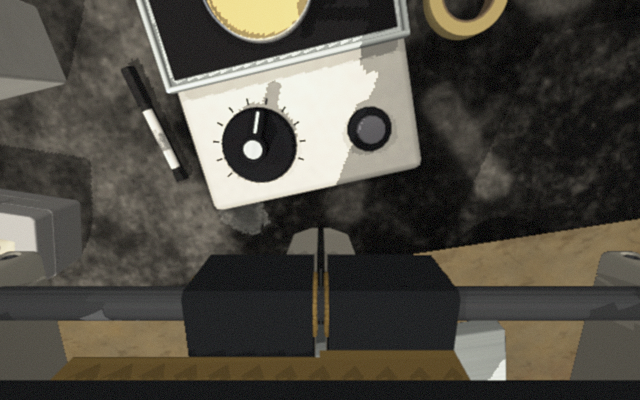

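The dial is still at −20.3°, the button is back up at its earlier size and place (371,129), and the dish, marker and tape haven't moved. Handing in.

```bash
python3 -c "
from station import *
print(hand_in())"
```

```text
the job is handed in; nothing more can be done
None
```

The dial now stands four clicks clockwise of where it was, and the start button was pressed fully down afterwards and released. I handed the job in at about 12.7 s of robot time; no verdict was given.

- **Dial:** I pushed the nose from the side with the shut fingertips, one click at a time, checking a wrist picture after each click. It went from tick 2 to tick 6. The nose angle went from about 75° to −20.4° (four clicks are 96°), and it still read −20.3° after the button press.
- **Button:** it reached its stop, with the fingertips at z = 66.0 mm and 18.8 N on the tool. In the last picture it was back up, at the same size and place as before.
- **Surroundings:** the dish, marker and tape looked unmoved in the last wrist picture, and the arm was clear with no contact force. The bottle was not in that picture, and the arm never went near it. I took a final top picture but did not look at it.
- **Disagreements:**
  - The nose was reached about 3.5 mm later than I worked out from the finger size, so I found it by force instead.
  - The top camera put the button about 4 mm further right than the wrist camera did. I used the wrist value.

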